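# Clear a tower of microscope accessories into its storage blocks

## Robot

A 6-joint arm with a two-finger parallel gripper is mounted at the origin on a cart in front of the work surface, level with it; the furniture and walls round the work are solid. World frame = base frame: x ahead of the robot, y to its left, z up, the work surface at z = 0. Lengths are in m, angles in rad, forces in N, time in s.
With the tool pointing down it reaches from about 0.4 to 0.925 m from the base axis. Payload 3.4 kg.
Tool frame: the origin (TCP) lies midway between the tips of the shut fingers; the grasp point (between the pads) lies 19 mm behind it (robot.grip_point_offset is the distance from the TCP to the grasp point, in m); z points along the fingers, y is the line along which they close (so a half turn about z gives the same grasp; the last joint's range is limited). The gripper opens to 85 mm and grips with 20 to 120 N. Pads are 22 mm wide; open, the fingers measure 114 mm over their backs; the gripper's body (76 mm by 85 mm) begins 54 mm behind the grasp point. The pads swing forward as they close: fully open they stand 13 mm farther back than shut.
Start: joints at [1.276, 0.307, 1.506, -0, 1.328, -0.073], TCP at [0.127, 0.561, 0.231] pointing down, gripper open.
Joint ranges: [-3.12, 3.12], [-1.05, 2.28], [0.14, 2.33], [-1.42, 4.57], [0.1, 2.73], [-2.68, 2.68]. Speed limits (rad/s): [2.57, 2.57, 3.14, 3.14, 3.14, 3.14].

## Interface

Orientations are given as a unit quaternion [x, y, z, w].
In Python, from workcell import robot, eyes gives the robot as it stands. The module is installed in compiled form; this text tells all that it offers.
- The arm moves only by the tool drive_tool, never from a script. Its arguments are lists of equal length, an entry for each row: "turn": the turn, a rotation vector about the tool's x, y, z in degrees, a list of three; "linear": the shift along the tool's x, y, z in mm, a list of three; "grip": the opening in per cent of the stroke, from 0 (shut) to 100 (fully open). A call has 1 to 20 rows; each row shifts and turns the commanded pose from where the row before left it, along the tool's axes as they then stand; what a row does not reach is not made up. A row lasts 1/8 s, in which the tool goes at most 62.5 mm and 10.7 degrees, less where a joint would pass 70% of its speed; a pose out of reach is approached as far as the arm can. A call with a gripper value outside its range is refused whole. The fingers move at their own pace and stop on an object; "grip_force" is the grip in N (left out, the last holds). Time passes only in rows, so rows that do not move let the fingers close. It gives the time, the measured TCP pose, the force, the opening and the grip force at its end, in the units of the state.
- robot.sense(): the state, without advancing time (a new reading comes with each control period).
- eyes.snapshot(name): name is "side" or "top"; returns (picture, depth): 420x560x3 uint8, red, green, blue; 420x560 float32, m along the optical axis (not along the pixel's ray), 0 where there is no reading.
- eyes.calibration(name): a dict with "fx", "fy", "cx", "cy" (pixels), "world_to_cam" (4x4, takes a point from world to camera coordinates). Camera axes: x right, y down, z forward; pixel columns grow to the right and rows downward; lengths in m; the calibration is good to about 2 mm. A picture is of the moment at which its call begins. calibration takes no time and is no camera call.
- robot.hand_in(): hands the job in; it is judged then, once.
Trained networks look in the newest picture that a camera, given by its name, has taken for a name from the list of things; names that differ only in an ending like _2 or _b are one class to them, and where a whole thing is asked for, a point or a joint stands for the part that bears it (a point fixed in the world has none). Each returns a list of dicts, best first, with "conf" (0 to 1); they miss things now and then, are a little off and sometimes report something else, mostly with a low value. They report only what shows in the picture. A call takes as long as a camera call. They do not tell look-alikes from the thing itself.
- eyes.regions_of(camera, name): "region" (420x560 bool, what is visible of it) and "rect" ([left, top, width, height] in pixels, round what is visible of it).
- eyes.landmark_of(camera, name): "at" ([row, column] in pixels: a listed point, or the origin of a listed thing).
The state is a dict: "t": time; "qpos": joint angles; "qvel": joint speeds; "joint_efforts": joint torques, N m; "position": TCP position; "orientation": TCP orientation; "force": force on the tool from outside, world axes, zero at the start; "wrist_torque": the same for the moment, N m; "opening": finger opening in m; "gripper_force": force on a finger pad.
Only numpy, scipy, OpenCV 4.12 (cv2) and the standard library are available. Lean on these libraries where they do the work, as an engineer would, in place of code of your own. Each camera call takes 0.05 s, during which the arm holds its last target. There are 200 camera calls.

## Task

Somebody has piled a rubber bung, an eyepiece, a screw-capped pot and a matchbox into a tower on the lab bench. Take it apart and put each piece away in the wooden block made for it, right way up and flat on the floor of the well: the bung in the smallest round well, the eyepiece in the middle-sized one, the pot in the largest one and the matchbox in the oblong one. Tip none of the pieces over, and leave the spirit lamp and the brown bottle standing where they are.

Things in the scene. Friction and masses are not known exactly. Their poses are not given: they have to be found in the camera images.
- bung: Dark red-brown rubber bung, 22 mm diameter, 20 mm high, top piece of the tower. Origin at the centre of its underside, z up. It stands upright on the eyepiece and is loose. All four pieces are rigid, weigh 15 to 100 g and bear a grip of 12 N.
- eyepiece: Light grey eyepiece, 28 mm diameter, 35 mm high, second from the top. Origin at the centre of its underside, z up. It stands upright on the pot.
- pot: White round pot with a black screw cap (cap fixed), 37 mm diameter, 44 mm high, third from the top. Origin at the centre of its underside, z up. It stands upright on the matchbox.
- matchbox: Matchbox with a red top and blue edges, lying flat on the bench under the tower, 36 mm along its x, 55 mm along its y, 14 mm high; rigid and closed. Origin at the centre of its underside (within 1 mm), z up.
- block_small: Wooden storage block fixed to the bench, 56 x 56 x 10 mm, with one round well of 36 mm diameter in the middle, grey floor: the bung's place. Origin at the centre of its underside, z up. Well floor at z = 6 mm, rim at z = 10 mm.
- block_medium: Wooden storage block fixed to the bench, 68 x 68 x 10 mm, with one round well of 46 mm diameter in the middle, grey floor: the eyepiece's place. Origin at the centre of its underside, z up. Well floor at z = 6 mm, rim at z = 10 mm.
- block_large: Wooden storage block fixed to the bench, 82 x 82 x 10 mm, with one round well of 58 mm diameter in the middle, grey floor: the pot's place. Origin at the centre of its underside, z up. Well floor at z = 6 mm, rim at z = 10 mm.
- block_oblong: Wooden storage block fixed to the bench, 66 mm along its x, 88 mm along its y, with an oblong well 50 mm along x by 72 mm along y, grey floor: the matchbox's place (its long side along y, either way round). The two long rims have a 36 mm wide finger gap in the middle. Origin at the centre of its underside, z up. Well floor at z = 6 mm, rim at z = 10 mm.
- spirit_lamp: Round glass spirit lamp, 68 mm diameter, 77 mm high, loose bystander. Origin at the centre of its underside.
- reagent_bottle: Brown bottle with a black cap, 42 mm diameter, 85 mm high, loose bystander. Origin at the centre of its underside.
There are look-alikes about, which are no part of the job. Leave any orange or purple look-alike of the block_medium alone.

How it is judged:
By the outcome, as a careful person would: the job done as asked, in the order asked, and still so for the second after the job is handed in, with the robot touching nothing.
It also fails if it takes over 112 s, if anything falls off the work surface, if the arm or the gripper's body presses on something with over 40 N, if the wrist force passes 120 N, or if a joint passes its speed limit or range.

## Working session

There is one attempt and no reset: what is moved stays moved. The work goes in short steps, Python scripts to look and compute and a tool call to move; the robot and the scene stay as the last step left them, time stands still between calls to the robot, and variables do not carry over. Pictures are saved under pics/ and viewed, at most 14 in all, crops included, and the job is handed in when it is done.

Besides the shell and the picture viewer there is one more tool, called after ">>>" as a command line: name --argument value ..., lists and objects as JSON in quotes. drive_tool: Moves the arm, as the interface text tells. Its arguments: {"type":"object","properties":{"turn":{"type":"array","items":{"type":"array","items":{"type":"number"}}},"linear":{"type":"array","items":{"type":"array","items":{"type":"number"}}},"grip":{"type":"array","items":{"type":"number"}},"grip_force":{"type":"number"}},"required":["turn","linear","grip"]}

```bash
mkdir -p pics
cat > h.py <<'E'
import numpy as np, cv2
from workcell import robot, eyes
def snap(c):
    p,d=eyes.snapshot(c); return p,d
def save(p,n): cv2.imwrite('pics/'+n+'.png',cv2.cvtColor(p,cv2.COLOR_RGB2BGR))
def world(c,u,v,z):
    K=eyes.calibration(c); T=np.linalg.inv(K['world_to_cam'])
    u=np.asarray(u,float);v=np.asarray(v,float);z=np.asarray(z,float)
    P=np.stack([(u-K['cx'])/K['fx']*z,(v-K['cy'])/K['fy']*z,z],-1)
    return P@T[:3,:3].T+T[:3,3]
def pix(c,P):
    K=eyes.calibration(c);q=K['world_to_cam']@np.append(P,1)
    return K['fx']*q[0]/q[2]+K['cx'],K['fy']*q[1]/q[2]+K['cy']
E
python3 - <<'E'
from h import *
for c in('top','side'):
    p,d=snap(c); save(p,c+'0')
    K=eyes.calibration(c); print(c,K['fx'],np.linalg.inv(K['world_to_cam']).round(3).tolist())
    for n in 'bung eyepiece pot matchbox block_small block_medium block_large block_oblong spirit_lamp reagent_bottle'.split():
        for r in eyes.regions_of(c,n)[:4]:
            m=r['region']&(d>0); v,u=np.nonzero(m)
            W=world(c,u,v,d[m]) 
            z=np.percentile(W[:,2],95) if len(W) else 0
            t=W[abs(W[:,2]-z)<.004] if len(W) else W
            b=(t.min(0)+t.max(0))/2 if len(t) else 0
            print(n,round(r['conf'],2),r['rect'],'z95 %.3f'%z,'mid',np.round(b,3), 'ext',np.round(np.ptp(t,axis=0),3) if len(t) else '')
s=robot.sense();print(s)
print(robot.grip_point_offset)
E
```

```text
top 389.1568144619942 [[0.024, -0.993, 0.119, 0.39], [-1.0, -0.024, 0.002, -0.003], [0.0, -0.119, -0.993, 1.299], [0.0, 0.0, 0.0, 1.0]]
bung 0.44 [199.9, 237.7, 10.3, 8.6] z95 0.117 mid [0.428 0.237 0.116] ext [0.018 0.019 0.005]
matchbox 0.57 [213.2, 241.4, 6.7, 6.4] z95 0.021 mid [0.424 0.22  0.02 ] ext [0.03  0.019 0.006]
block_small 0.55 [264.8, 211.9, 24.2, 19.7] z95 0.015 mid [0.503 0.02  0.015] ext [0.066 0.069 0.007]
block_medium 0.9 [310.1, 221.3, 20.1, 26.9] z95 0.015 mid [ 0.46  -0.121  0.014] ext [0.078 0.079 0.007]
block_medium 0.82 [299.4, 174.5, 24.2, 21.2] z95 0.015 mid [ 0.626 -0.099  0.014] ext [0.074 0.073 0.007]
block_medium 0.78 [385.2, 241.6, 21.0, 21.5] z95 0.015 mid [ 0.408 -0.374  0.015] ext [0.068 0.072 0.007]
block_medium 0.67 [344.6, 239.1, 22.9, 25.2] z95 0.015 mid [ 0.405 -0.242  0.014] ext [0.081 0.082 0.007]
block_large 0.56 [206.9, 159.8, 28.8, 25.7] z95 0.015 mid [0.659 0.209 0.014] ext [0.086 0.09  0.007]
block_oblong 0.86 [339.0, 174.8, 31.6, 24.7] z95 0.014 mid [ 0.62  -0.238  0.014] ext [0.076 0.091 0.008]
spirit_lamp 0.87 [157.4, 196.6, 20.6, 18
[... 1429 characters left out ...]
': 1.1, 'qpos': array([ 1.27545529e+00,  3.06797957e-01,  1.50638636e+00,  9.69628435e-06,
        1.32840654e+00, -7.35445363e-02]), 'qvel': array([ 0.00026715, -0.0011931 ,  0.00055822,  0.00064298,  0.0005647 ,
       -0.00165849]), 'joint_efforts': array([-1.09058754e-03, -4.57502818e+01, -2.52335054e+01, -2.60823736e-04,
        9.53165909e-04, -5.81436510e-06]), 'position': array([0.12653859, 0.56091492, 0.23131123]), 'orientation': array([ 1.10672232e-01,  9.93856960e-01,  1.74657938e-06, -4.46177559e-06]), 'force': array([ 0.14185   ,  0.12341837, -0.9808815 ]), 'wrist_torque': array([-0.01375476,  0.0215302 , -0.01131184]), 'gripper_force': 0.0, 'opening': 0.0853685491351386}
0.0187
```

Run:
```python
import cv2
t=cv2.imread('pics/top0.png')[135:295,150:430]; cv2.imwrite('pics/topc.png',cv2.resize(t,(800,457),interpolation=cv2.INTER_CUBIC))
t=cv2.imread('pics/side0.png')[180:320,170:370]; cv2.imwrite('pics/sidec.png',cv2.resize(t,(800,560),interpolation=cv2.INTER_CUBIC))
```

```text
(no output)
```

View pics/topc.png

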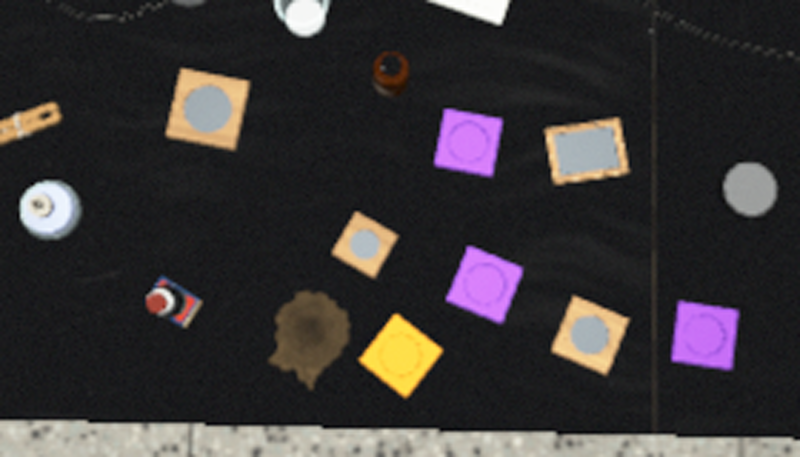

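View pics/sidec.png

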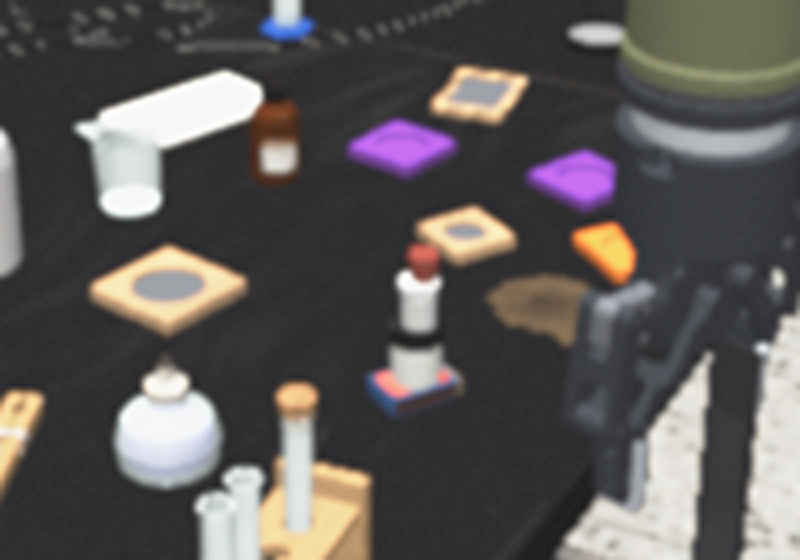

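The two views agree. Candidates for the medium block, in top pixels:
- Purple at about (314,184), (320,234) and (397,252).
- Orange at about (290,259).
- Plain wood with a grey round well at (356,252). I choose this one.

The other wooden blocks are small (278,220), large (223,173) and oblong (355,188). The tower stands at about (207,241). Next I measure precisely and check one close crop.

```bash
cat >> h.py <<'E'
def onplane(c,u,v,h):
    a=world(c,u,v,np.ones(np.shape(u)));o=np.linalg.inv(eyes.calibration(c)['world_to_cam'])[:3,3]
    dr=a-o; s=(h-o[2])/dr[...,2]; return o+dr*s[...,None]
E
python3 - <<'E'
from h import *
ps=[snap('top')[0] for _ in range(4)]; p=np.mean(ps,0).astype(np.uint8)
hsv=cv2.cvtColor(p,cv2.COLOR_RGB2HSV).astype(int)
save(cv2.resize(p[215:270,180:235],(600,600),interpolation=cv2.INTER_CUBIC),'tower0')
for n,(u,v) in dict(small=(278,220),medium=(356,252),large=(223,173),oblong=(355,188)).items():
    w=22; sub=hsv[v-w:v+w,u-w:u+w]
    wood=(sub[...,2]>110); 
    k,l,st,_=cv2.connectedComponentsWithStats(wood.astype(np.uint8)); i=l[w,w]; m=l==i
    a,b=np.nonzero(m); P=onplane('top',b+u-w,a+v-w,.010)[:,:2]
    r=cv2.minAreaRect((P*1000).astype(np.float32))
    g=m&(sub[...,1]<50); a,b=np.nonzero(g); G=onplane('top',b+u-w,a+v-w,.006)[:,:2]
    rg=cv2.minAreaRect((G*1000).astype(np.float32))
    print(n,'outer',np.round(r[0],1),np.round(r[1],1),round(r[2],1),'centroid',P.mean(0).round(4),'well',G.mean(0).round(4),np.round(rg[0],1),np.round(rg[1],1),round(rg[2],1))
    print('side view well px',pix('side',np.append(G.mean(0),.006)))
# tower top
sub=hsv[215:270,180:235]
red=((sub[...,0]<12)|(sub[...,0]>170))&(sub[...,1]>90)&(sub[...,2]>60)
k,l,st,c=cv2.connectedComponentsWithStats(red.astype(np.uint8)); print(st.tolist(),(c+[180,215]).round(1).tolist())
for h in(.113,.103):print(h,[onplane('top',q[0]+180,q[1]+215,h).round(4) for q in c])
E
```

```text
small outer [502.9  17.9] [58.8 58.7] 60.7 centroid [0.5028 0.0181] well [0.5027 0.0181] [501.8  17.1] [30.1 30. ] 1.4
side view well px (np.float64(285.96786504944123), np.float64(238.05570702202718))
medium outer [ 404.3 -243.8] [70.7 71.1] 68.2 centroid [ 0.404  -0.2439] well [ 0.4041 -0.2445] [ 403.8 -244.6] [39.4 39.9] 1.4
side view well px (np.float64(343.6029520699052), np.float64(214.6515877971326))
large outer [658.9 207.3] [85.7 85.1] 80.3 centroid [0.6588 0.2076] well [0.6599 0.2078] [660.2 208.9] [51.7 54.3] 1.4
side view well px (np.float64(211.5197295018492), np.float64(251.4939921535739))
oblong outer [ 618.8 -239.9] [68.6 90.8] 9.6 centroid [ 0.6186 -0.2398] well [ 0.6201 -0.2405] [ 620.  -240.4] [49.2 70.4] 10.9
side view well px (np.float64(289.29933643595996), np.float64(202.93234398268507))
[[0, 0, 55, 55, 2956], [26, 18, 2, 3, 5], [21, 23, 7, 7, 40], [31, 24, 7, 8, 24]] [[207.0, 242.0], [206.4, 233.8], [204.0, 240.8], [214.6, 242.6]]
0.113 [array([0.4219, 0.2278, 0.113 ]), array([0.4468, 0.2308, 0.113 ]), array([0.4253, 0.2371, 0.113 ]), array([0.4206, 0.2045, 0.113 ])]
0.103 [array([0.4221, 0.2298, 0.103 ]), array([0.4472, 0.2327, 0.103 ]), array([0.4256, 0.2391, 0.103 ]), array([0.4209, 0.2063, 0.103 ])]
```

View pics/tower0.png

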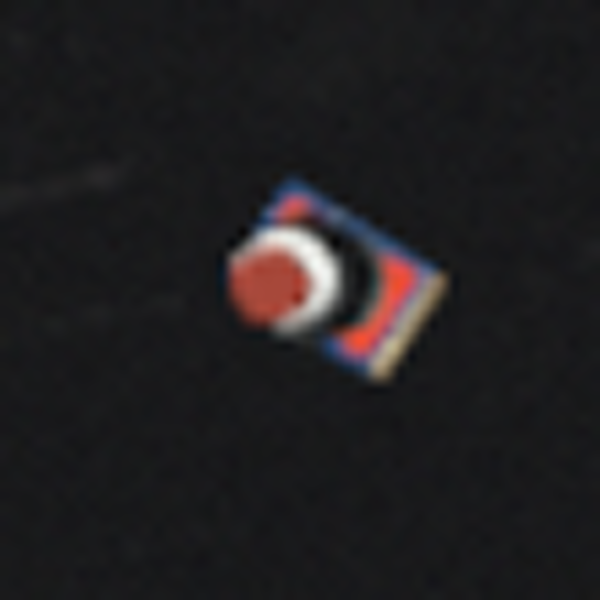

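The crop confirms the tower: the red bung sits at about (204,241), on the light eyepiece, the black pot cap and the red and blue matchbox. I'll square up the tool and move above it.

>>> drive_tool --turn '[[0,0,9.66],[0,0,9.66],[0,0,9.66],[0,0,9.66],[0,0,9.66],[0,0,9.66],[0,0,9.66],[0,0,9.68],[0,0,0],[0,0,0],[0,0,0],[0,0,0],[0,0,0],[0,0,0],[0,0,0],[0,0,0],[0,0,0],[0,0,0],[0,0,0],[0,0,0]]' --linear '[[0,0,0],[0,0,0],[0,0,0],[0,0,0],[0,0,0],[0,0,0],[0,0,0],[0,0,0],[-32.4,29.9,7],[-32.4,29.9,7],[-32.4,29.9,7],[-32.4,29.9,7],[-32.4,29.9,7],[-32.4,29.9,7],[-32.4,29.9,7],[-32.4,29.9,7],[-32.4,29.9,7],[-32.4,29.9,7],[0,0,0],[0,0,0]]' --grip '[50,50,50,50,50,50,50,50,50,50,50,50,50,50,50,50,50,50,50,50]' --grip_force 20

```text
t: 3.8
position: [0.4252, 0.2369, 0.1613]
orientation: [0.708, 0.707, -0.0, -0.0]
force: [0.3, -0.4, 0.3]
opening: 0.0427
gripper_force: 0.0
```

Run:
```python
from h import *
p,d=snap('side'); 
sub=cv2.resize(p[200:305,220:330],(629,600),interpolation=cv2.INTER_CUBIC); save(sub,'side1')
hsv=cv2.cvtColor(p,cv2.COLOR_RGB2HSV).astype(int)[235:262,262:290]
red=((hsv[...,0]<12)|(hsv[...,0]>170))&(hsv[...,1]>110)&(hsv[...,2]>60)
a,b=np.nonzero(red);print(b.min()+262,b.max()+262,a.min()+235,a.max()+235,b.mean()+262,a.mean()+235)
print('expected centre', pix('side',[.4252,.2369,.103]), 'tips now',pix('side',[.4252,.2369,.1613]))
```

```text
272 279 241 249 275.6666666666667 244.42105263157896
expected centre (np.float64(275.6452386620993), np.float64(245.92124208890743)) tips now (np.float64(275.97789956787193), np.float64(226.54328697063707))
```

View pics/side1.png

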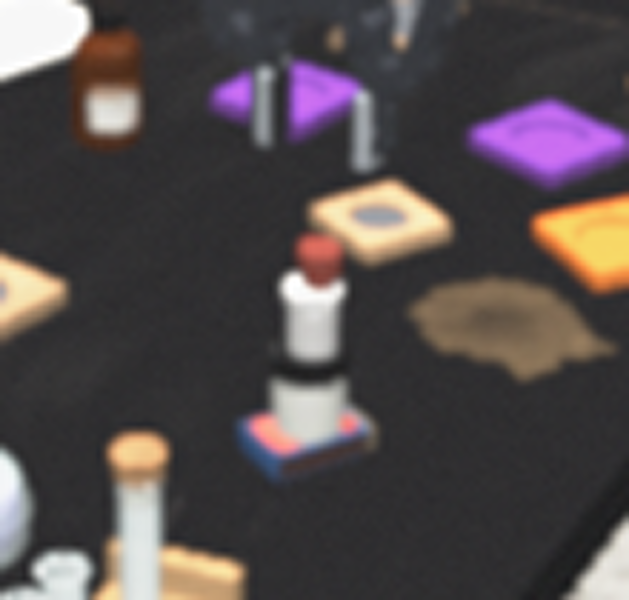

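The side view shows the fingers at about (267,219) and (284,222) straddling the bung at (275.7,244). They line up, so I descend and grip.

>>> drive_tool --turn '[[0,0,0],[0,0,0],[0,0,0],[0,0,0],[0,0,0],[0,0,0],[0,0,0],[0,0,0],[0,0,0],[0,0,0],[0,0,0],[0,0,0]]' --linear '[[0,0,20],[0,0,20],[0,0,14],[0,0,7.3],[0,0,0],[0,0,0],[0,0,0],[0,0,0],[0,0,0],[0,0,0],[0,0,0],[0,0,0]]' --grip '[50,50,50,50,50,40,33,28,24,20,15,15]'

```text
t: 5.35
position: [0.4257, 0.237, 0.1004]
orientation: [0.707, 0.707, 0.0, 0.0]
force: [-1.2, -0.7, 6.3]
opening: 0.0202
gripper_force: 19.8
```

>>> drive_tool --turn '[[0,0,0],[0,0,0],[0,0,0],[0,0,0],[0,0,0],[0,0,0]]' --linear '[[0,0,-5],[0,0,-10],[0,0,-20],[0,0,-25],[0,0,-15],[0,0,0]]' --grip '[15,15,15,15,15,15]'

```text
t: 6.1
position: [0.4265, 0.2373, 0.1765]
orientation: [0.707, 0.707, 0.002, 0.001]
force: [0.7, -0.4, -0.1]
opening: 0.0207
gripper_force: 19.6
```

Run:
```python
from h import *
p,d=snap('side'); 
sub=cv2.resize(p[200:305,220:330],(629,600),interpolation=cv2.INTER_CUBIC); save(sub,'side2')
print(robot.sense()['force'],robot.sense()['opening'])
```

```text
[ 0.07046624  0.14642446 -0.32008969] 0.020685106549366398
```

View pics/side2.png

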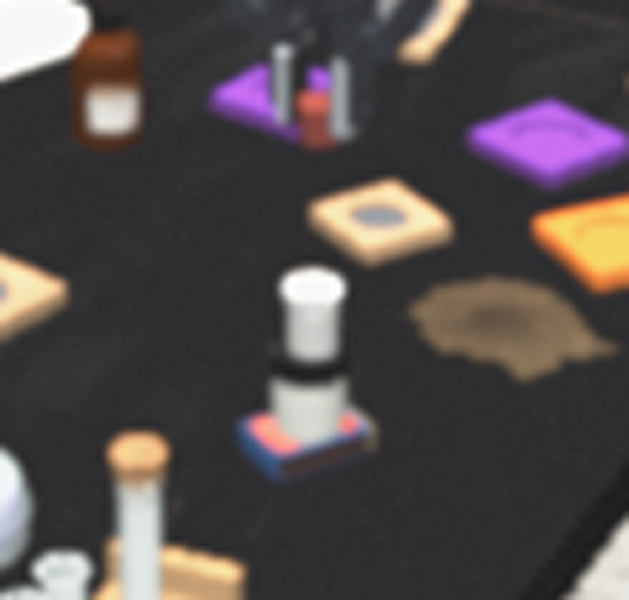

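The bung is in hand at about (275,221), and the rest of the tower is intact. Now to the small block.

>>> drive_tool --turn '[[0,0,0],[0,0,0],[0,0,0],[0,0,0],[0,0,0],[0,0,0],[0,0,0],[0,0,0],[0,0,0],[0,0,0]]' --linear '[[-20,7,0],[-45,16,0],[-50,17,0],[-50,17,0],[-40,14,20],[-14,5.5,40],[0,0,40],[0,0,25],[0,0,12],[0,0,0]]' --grip '[15,15,15,15,15,15,15,15,15,15]'

```text
t: 7.4
position: [0.5011, 0.018, 0.0371]
orientation: [0.707, 0.707, -0.001, -0.001]
force: [0.4, -0.4, 0.9]
opening: 0.0204
gripper_force: 19.6
```

Run:
```python
from h import *
p,d=snap('side'); save(cv2.resize(p[205:265,250:320],(700,600),interpolation=cv2.INTER_CUBIC),'side3')
s=robot.sense();print(s['position'],s['force'],s['opening'])
```

```text
[0.50196086 0.01795789 0.03794819] [ 0.0913317  -0.57090754  0.52321482] 0.020269900732446576
```

View pics/side3.png

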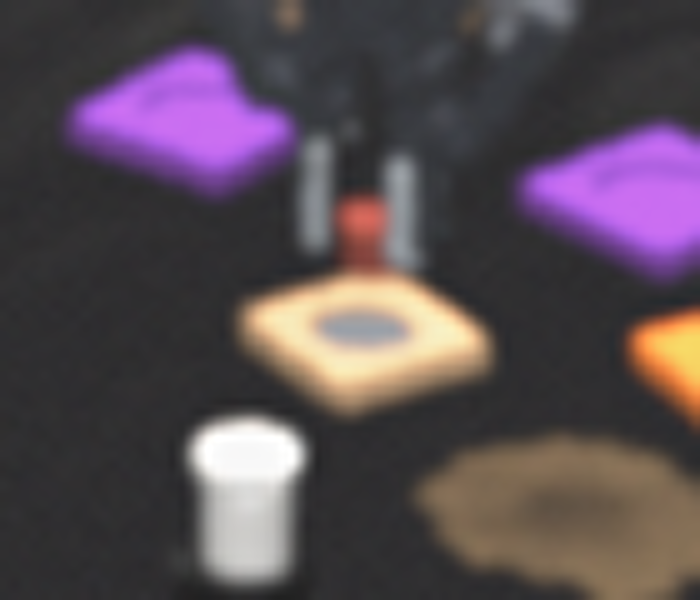

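>>> drive_tool --turn '[[0,0,0],[0,0,0],[0,0,0],[0,0,0],[0,0,0],[0,0,0],[0,0,0],[0,0,0],[0,0,0],[0,0,0],[0,0,0],[0,0,0],[0,0,0]]' --linear '[[0,0,10],[0,0,8],[0,0,4],[0,0,2],[0,0,0],[0,0,0],[0,0,0],[0,0,0],[0,0,-15],[0,0,-35],[0,0,-45],[0,0,-45],[0,0,0]]' --grip '[15,15,15,15,15,27,33,40,40,50,60,60,60]'

```text
t: 9.07
position: [0.5049, 0.0178, 0.1578]
orientation: [0.707, 0.707, 0.003, 0.003]
force: [-0.0, 0.4, -0.2]
opening: 0.0512
gripper_force: 0.0
```

```bash
cat >> h.py <<'E'
def avg(c,n=3):
    q=[snap(c) for _ in range(n)]; return np.mean([a for a,_ in q],0).astype(np.uint8)
def up(p,r0,r1,c0,c1,n): 
    f=min(800/(c1-c0),600/(r1-r0)); save(cv2.resize(p[r0:r1,c0:c1],None,fx=f,fy=f,interpolation=cv2.INTER_CUBIC),n)
E
python3 - <<'E'
from h import *
p=avg('top'); q=avg('side')
f=lambda a,r,c:cv2.resize(a[r:r+40,c:c+40],(400,300) if 0 else (400,400),interpolation=cv2.INTER_CUBIC)
save(np.hstack([f(p,222,188),f(q,240,255)]),'m4')
for n in('eyepiece','pot','bung'):
  for c in('top','side'):
    for r in eyes.regions_of(c,n)[:2]: print(n,c,r['rect'],round(r['conf'],2))
h=cv2.cvtColor(p,cv2.COLOR_RGB2HSV).astype(int)[225:260,195:225]
m=(h[...,2]>130)&(h[...,1]<70); k,l,st,ce=cv2.connectedComponentsWithStats(m.astype(np.uint8))
for i in range(1,k):
  if st[i,4]>5: print(st[i],ce[i]+[195,225],onplane('top',ce[i][0]+195,ce[i][1]+225,.093))
for nm,P in dict(eyetop=[.4255,.237,.093],eyebase=[.4255,.237,.058],pottop=[.4255,.237,.058],potbase=[.4255,.237,.014]).items():print(nm,np.round(pix('top',P),1),np.round(pix('side',P),1))
h=cv2.cvtColor(p,cv2.COLOR_RGB2HSV).astype(int)[205:235,262:295]
red=((h[...,0]<12)|(h[...,0]>170))&(h[...,1]>110)&(h[...,2]>60);a,b=np.nonzero(red)
print('bung',len(a),onplane('top',b.mean()+262,a.mean()+205,.026))
E
```

```text
eyepiece top [200.6, 234.0, 8.9, 8.6] 0.56
eyepiece side [269.7, 250.5, 11.4, 12.7] 0.55
eyepiece side [231.1, 201.9, 14.5, 24.2] 0.15
pot top [205.4, 231.6, 12.2, 11.9] 0.57
[ 6 11 10  9 74] [205.5        240.10810811] [0.42820212 0.23655767 0.093     ]
[19 15  6  9 14] [216.64285714 243.57142857] [0.41837212 0.20167706 0.093     ]
eyetop [205.3 241. ] [275.5 249.2]
eyebase [207.5 241.4] [275.3 260.4]
pottop [207.5 241.4] [275.3 260.4]
potbase [210.1 241.8] [275.  274.1]
bung 0 [nan nan nan]<stdin>:15: RuntimeWarning: Mean of empty slice.
  ret = ret.dtype.type(ret / rcount)
```

View pics/m4.png

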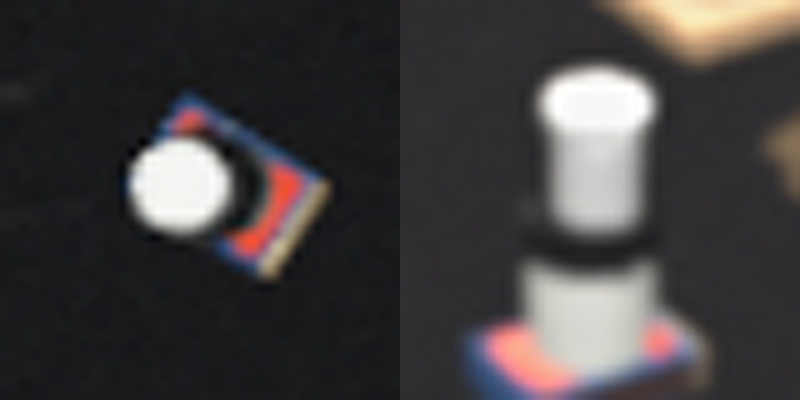

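The bung appears placed, though the gripper still hides it. The eyepiece has a wider head, centred at about (205.5,240). I go above it and check the small well as I pass.

>>> drive_tool --turn '[[0,0,0],[0,0,0],[0,0,0],[0,0,0],[0,0,0],[0,0,0],[0,0,0],[0,0,0]]' --linear '[[20,-7,0],[48,-16,0],[50,-17,0],[50,-17,0],[36,-12,0],[15,-5,0],[0,0,0],[0,0,0]]' --grip '[55,55,55,55,55,55,55,55]'

```text
t: 10.68
position: [0.4283, 0.2359, 0.1539]
orientation: [0.707, 0.707, -0.0, 0.0]
force: [0.2, -0.9, -0.5]
opening: 0.047
gripper_force: 0.0
```

Run:
```python
from h import *
p=avg('top',1); q=avg('side',2)
h=cv2.cvtColor(p,cv2.COLOR_RGB2HSV).astype(int)[205:235,262:295]
red=((h[...,0]<12)|(h[...,0]>170))&(h[...,1]>110)&(h[...,2]>60);a,b=np.nonzero(red)
print('bung',len(a),onplane('top',b.mean()+262,a.mean()+205,.026))
f=lambda a,r,c:cv2.resize(a[r:r+50,c:c+50],(400,400),interpolation=cv2.INTER_CUBIC)
save(np.hstack([f(q,210,262),f(q,222,250)]),'m5')
s=robot.sense();print(s['position'],s['opening'])
```

```text
bung 25 [0.50185059 0.0171633  0.026     ]
[0.42841829 0.23578787 0.15396674] 0.046921872034973625
```

View pics/m5.png

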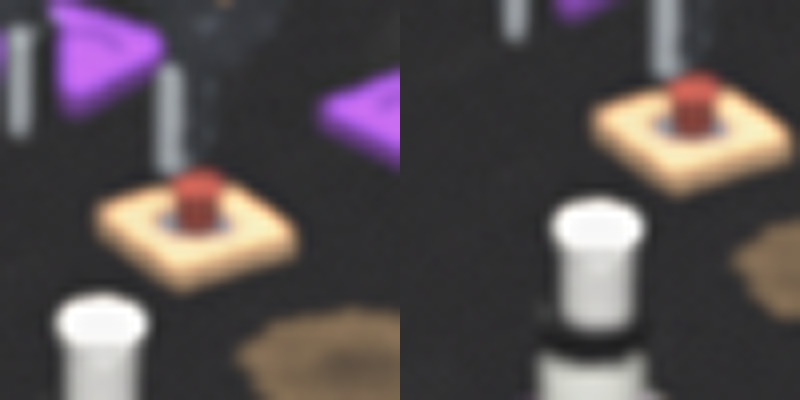

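The bung stands upright in the small well at about (286,236). Now I grip the eyepiece head.

>>> drive_tool --turn '[[0,0,0],[0,0,0],[0,0,0],[0,0,0],[0,0,0],[0,0,0],[0,0,0],[0,0,0],[0,0,0],[0,0,0],[0,0,0],[0,0,0],[0,0,0],[0,0,0],[0,0,0]]' --linear '[[1,0,20],[0,0,28],[0,0,20],[0,0,10],[0,0,5],[0,0,0],[0,0,0],[0,0,0],[0,0,0],[0,0,0],[0,0,0],[0,0,-5],[0,0,-15],[0,0,-20],[0,0,0]]' --grip '[55,55,55,55,55,50,40,35,30,22,22,22,22,22,22]'

```text
t: 12.7
position: [0.4291, 0.2384, 0.1122]
orientation: [0.707, 0.707, 0.002, 0.001]
force: [-0.3, -0.2, -0.9]
opening: 0.0261
gripper_force: 19.8
```

Run:
```python
from h import *
q=avg('side',2)
f=lambda a,r,c:cv2.resize(a[r:r+60,c:c+60],(400,400),interpolation=cv2.INTER_CUBIC)
save(f(q,228,245),'m6')
s=robot.sense();print(s['position'],s['opening'],s['force'])
```

```text
[0.42778352 0.2377696  0.11074712] 0.0267039245502032 [ 0.82168919 -0.43496711 -0.94629134]
```

View pics/m6.png

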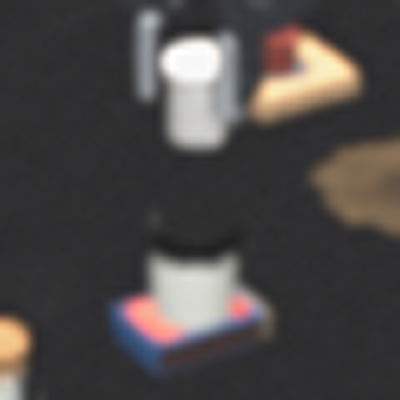

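The eyepiece is held at about (274,243), and the pot and matchbox are undisturbed. I carry it over to the wooden medium block.

>>> drive_tool --turn '[[0,0,0],[0,0,0],[0,0,0],[0,0,0],[0,0,0],[0,0,0],[0,0,0],[0,0,0],[0,0,0],[0,0,0],[0,0,0],[0,0,0],[0,0,0],[0,0,0],[0,0,0],[0,0,0],[0,0,0]]' --linear '[[-10,2,-20],[-32,6,-20],[-50,10,0],[-50,10,0],[-50,8,0],[-50,4,0],[-50,-4,0],[-50,-8,0],[-50,-14,0],[-50,-18,0],[-30,-14,10],[-10,-6,30],[0,0,40],[0,0,25],[0,0,6],[0,0,0],[0,0,0]]' --grip '[22,22,22,22,22,22,22,22,22,22,22,22,22,22,22,22,22]'

```text
t: 14.92
position: [0.4046, -0.2445, 0.0408]
orientation: [0.707, 0.707, 0.0, 0.001]
force: [0.2, -0.7, -0.2]
opening: 0.0267
gripper_force: 19.9
```

Run:
```python
from h import *
q=avg('side',1);p=avg('top',2)
f=lambda a,r,c:cv2.resize(a[r:r+50,c:c+50],(400,400),interpolation=cv2.INTER_CUBIC)
save(np.hstack([f(q,185,320),f(p,228,335)]),'m7')
s=robot.sense();print(s['position'],s['opening'],s['force'])
```

```text
[ 0.40458468 -0.24449612  0.04091278] 0.027125824594340067 [ 0.50364559  1.20119093 -1.08440764]
```

View pics/m7.png

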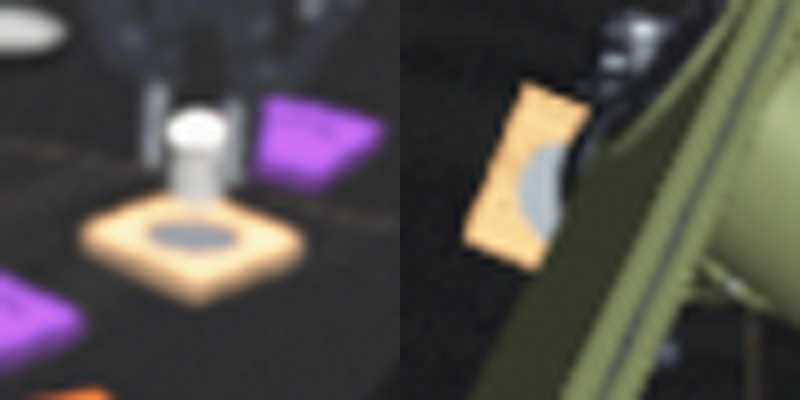

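It lines up with the wooden well (side about (344,214)). Lower, release, go up and head back.

>>> drive_tool --turn '[[0,0,0],[0,0,0],[0,0,0],[0,0,0],[0,0,0],[0,0,0],[0,0,0],[0,0,0],[0,0,0],[0,0,0],[0,0,0],[0,0,0],[0,0,0],[0,0,0],[0,0,0],[0,0,0]]' --linear '[[0,0,9],[0,0,7],[0,0,3.5],[0,0,2],[0,0,0],[0,0,0],[0,0,0],[0,0,0],[0,0,0],[0,0,-15],[0,0,-35],[0,0,-45],[20,10,-30],[45,20,0],[45,20,0],[0,0,0]]' --grip '[22,22,22,22,22,22,35,45,50,50,55,60,65,70,70,70]'

```text
t: 17.08
position: [0.4547, -0.1315, 0.1434]
orientation: [0.706, 0.709, 0.0, -0.0]
force: [-0.2, -0.6, 0.7]
opening: 0.0598
gripper_force: 0.0
```

Run:
```python
from h import *
q=avg('side',2);p=avg('top',3)
f=lambda a,r,c:cv2.resize(a[r:r+50,c:c+50],(400,400),interpolation=cv2.INTER_CUBIC)
save(np.hstack([f(q,185,320),f(p,218,188)]),'m8')
s=robot.sense();print(s['position'],s['opening'],s['force'])
h=cv2.cvtColor(p,cv2.COLOR_RGB2HSV).astype(int)[222:262,190:230]
box=((h[...,1]>110)&(h[...,2]>60))
a,b=np.nonzero(box);P=onplane('top',b+190,a+222,.014)[:,:2]
r=cv2.minAreaRect((P*1000).astype(np.float32));print('box',np.round(r[0],1),np.round(r[1],1),r[2])
for c in('top','side'):
  for r in eyes.regions_of(c,'pot')[:2]:
    v,u=np.nonzero(r['region']);print(c,r['rect'],round(r['conf'],2),u.mean(),v.mean())
    if c=='top':print(onplane('top',u.mean(),v.mean(),.058),onplane('top',(u.min()+u.max())/2,(v.min()+v.max())/2,.058))
for z in (.058,.036,.014):print(np.round(pix('top',[.427,.237,z]),1),np.round(pix('side',[.427,.237,z]),1))
```

```text
[ 0.45343138 -0.13502607  0.14326947] 0.0599472428638002 [-1.05986259 -0.26776574 -1.00994969]
box [433.6 240. ] [51.4 39.3] 56.51288604736328
top [200.9, 231.1, 14.6, 13.0] 0.62 207.74576271186442 239.61016949152543
[0.43107222 0.23645128 0.058     ] [0.43144058 0.2356596  0.058     ]
side [267.8, 260.8, 13.8, 18.7] 0.57 274.1294642857143 267.32589285714283
[207.5 240.9] [274.8 260.2]
[208.8 241.1] [274.7 267.2]
[210.1 241.4] [274.6 274. ]
```

View pics/m8.png

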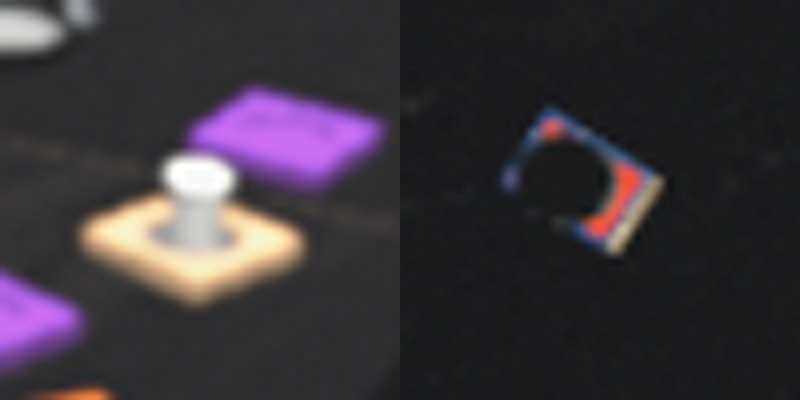

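The eyepiece stands upright in the medium well. The pot cap centre is at about (208,240), world (0.430,0.236), so I go for the pot.

>>> drive_tool --turn '[[0,0,0],[0,0,0],[0,0,0],[0,0,0],[0,0,0],[0,0,0],[0,0,0],[0,0,0],[0,0,0],[0,0,0],[0,0,0],[0,0,0]]' --linear '[[30,0,0],[50,0,0],[52,0,0],[52,0,0],[52,-4,0],[52,-6,0],[50,-8,0],[24,-4,0],[8,-2,20],[0,0,30],[0,0,10],[0,0,0]]' --grip '[70,70,70,70,70,70,70,70,70,70,70,70]'

```text
t: 18.92
position: [0.4298, 0.2351, 0.083]
orientation: [0.708, 0.707, -0.001, -0.0]
force: [0.2, 0.3, 0.0]
opening: 0.0597
gripper_force: 0.0
```

Run:
```python
from h import *
q=avg('side',2)
f=lambda a,r,c:cv2.resize(a[r:r+50,c:c+50],(400,400),interpolation=cv2.INTER_CUBIC)
save(f(q,235,250),'m9')
s=robot.sense();print(s['position'],s['opening'],s['force'])
```

```text
[0.43076827 0.23569468 0.08413453] 0.06000850951008637 [-0.28470831  0.46383437  0.61800567]
```

View pics/m9.png

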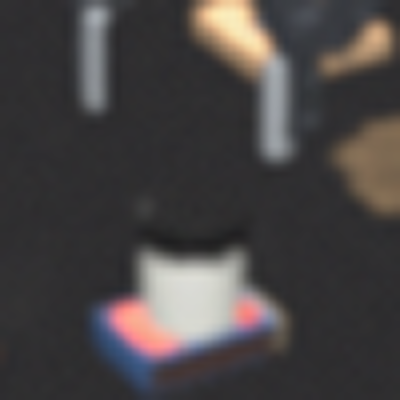

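Centred: the fingers at about (262,242) and (284,248) straddle the pot at (273,268). Descend, close slowly, and lift a little.

>>> drive_tool --turn '[[0,0,0],[0,0,0],[0,0,0],[0,0,0],[0,0,0],[0,0,0],[0,0,0],[0,0,0],[0,0,0],[0,0,0],[0,0,0],[0,0,0],[0,0,0],[0,0,0],[0,0,0]]' --linear '[[0,0,15],[0,0,20],[0,0,12],[0,0,4.5],[0,0,0],[0,0,0],[0,0,0],[0,0,0],[0,0,0],[0,0,0],[0,0,0],[0,0,-5],[0,0,-15],[0,0,-20],[0,0,0]]' --grip '[70,70,70,70,70,60,50,45,40,32,32,32,32,32,32]' --grip_force 22

```text
t: 20.9
position: [0.4311, 0.2363, 0.073]
orientation: [0.707, 0.707, 0.001, 0.001]
force: [0.4, 0.3, -1.2]
opening: 0.0357
gripper_force: 22.2
```

Run:
```python
from h import *
q=avg('side',2)
f=lambda a,r,c:cv2.resize(a[r:r+60,c:c+60],(400,400),interpolation=cv2.INTER_CUBIC)
save(f(q,235,245),'m10')
s=robot.sense();print(s['position'],s['opening'],s['force'])
```

```text
[0.42980066 0.23577399 0.07171922] 0.03600635726326825 [ 0.08070196  0.46443056 -0.77499856]
```

View pics/m10.png

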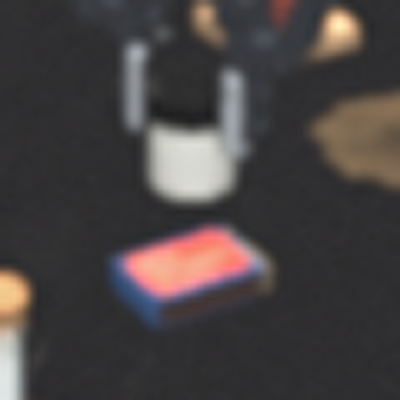

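The pot is held at about (273,256) and the matchbox is free. To the large block; from here I rely on numeric checks and keep the last picture for the end.

>>> drive_tool --turn '[[0,0,0],[0,0,0],[0,0,0],[0,0,0],[0,0,0],[0,0,0],[0,0,0],[0,0,0],[0,0,0],[0,0,0],[0,0,0],[0,0,0]]' --linear '[[0,10,-20],[-4,30,-10],[-5,40,0],[-6,45,0],[-6,45,0],[-5,35,0],[-2,18,0],[0,6.5,15],[0,0,25],[0,0,17],[0,0,0],[0,0,0]]' --grip '[32,32,32,32,32,32,32,32,32,32,32,32]'

```text
t: 22.5
position: [0.6594, 0.2081, 0.0452]
orientation: [0.707, 0.707, 0.0, 0.0]
force: [-0.2, 0.3, -0.3]
opening: 0.0361
gripper_force: 22.3
```

Run:
```python
from h import *
q=avg('side',2);p=avg('top',4)
save(q,'s11');save(p,'t11')
s=robot.sense();print(s['position'],s['opening'],s['force'])
for r in eyes.regions_of('side','pot')[:2]:
    v,u=np.nonzero(r['region']);print(r['rect'],round(r['conf'],2),u.mean(),v.mean())
P=s['position']
print('exp pot base/mid',pix('side',[*P[:2],P[2]-.018]),pix('side',[*P[:2],P[2]+.004]),'well',pix('side',[.6595,.208,.006]))
h=cv2.cvtColor(p,cv2.COLOR_RGB2HSV).astype(int)[222:262,190:230]
box=((h[...,1]>110)&(h[...,2]>60)); red=box&((h[...,0]<12)|(h[...,0]>170))
for nm,m in(('box',box),('red',red)):
  k,l,st,_=cv2.connectedComponentsWithStats(m.astype(np.uint8)); i=1+np.argmax(st[1:,4]); a,b=np.nonzero(l==i)
  X=onplane('top',b+190,a+222,.014)[:,:2]; r=cv2.minAreaRect((X*1000).astype(np.float32))
  w,V=np.linalg.eigh(np.cov(X.T)); print(nm,len(a),np.round(r[0],1),np.round(r[1],1),r[2],'centroid',X.mean(0),'long ang',np.degrees(np.arctan2(V[1,1],V[0,1]))%180,np.sqrt(w*12))
```

```text
[0.65995817 0.20796188 0.04591929] 0.035949538578769764 [-0.52336875  0.64950614 -0.44771055]
[208.8, 232.2, 9.1, 19.9] 0.44 209.86274509803923 239.90849673202615
exp pot base/mid (np.float64(211.1634968665486), np.float64(245.15948851418904)) (np.float64(210.86011557915572), np.float64(238.70664170458315)) well (np.float64(211.57919761693586), np.float64(251.54949367889182))Traceback (most recent call last):
  File "<stdin>", line 12, in <module>
    return _wrapfunc(a, 'argmax', axis=axis, out=out, **kwds)
    return bound(*args, **kwds)
ValueError: attempt to get argmax of an empty sequence
```

>>> drive_tool --turn '[[0,0,0],[0,0,0],[0,0,0],[0,0,0],[0,0,0],[0,0,0],[0,0,0],[0,0,0],[0,0,0],[0,0,0],[0,0,0],[0,0,0],[0,0,0],[0,0,0],[0,0,0],[0,0,0]]' --linear '[[0,0,9],[0,0,7],[0,0,3],[0,0,1.5],[0,0,0],[0,0,0],[0,0,0],[0,0,0],[0,0,-15],[0,0,-35],[-10,-10,-35],[-45,-25,0],[-50,-25,0],[-50,-25,0],[-45,-25,0],[0,0,0]]' --grip '[32,32,32,32,32,45,55,62,62,62,62,62,62,62,62,62]'

```text
t: 24.85
position: [0.5474, 0.0052, 0.1106]
orientation: [0.709, 0.706, -0.001, -0.0]
force: [-0.0, -0.3, 0.5]
opening: 0.053
gripper_force: 0.0
```

Run:
```python
from h import *
q=avg('side',2);p=avg('top',4)
save(q,'s12');save(p,'t12')
s=robot.sense();print(s['position'],s['opening'],s['force'])
for c in('side','top'):
  for r in eyes.regions_of(c,'pot')[:2]:
    v,u=np.nonzero(r['region']);print(c,r['rect'],round(r['conf'],2),u.mean(),v.mean())
print('exp pot mid/top',pix('side',[.6595,.208,.028]),pix('top',[.6595,.208,.050]))
h=cv2.cvtColor(p,cv2.COLOR_RGB2HSV).astype(int)[222:262,190:230]
box=((h[...,1]>110)&(h[...,2]>60)); red=box&((h[...,0]<12)|(h[...,0]>170))
for nm,m in(('box',box),('red',red)):
  k,l,st,_=cv2.connectedComponentsWithStats(m.astype(np.uint8)); i=1+np.argmax(st[1:,4]); a,b=np.nonzero(l==i)
  X=onplane('top',b+190,a+222,.014)[:,:2]; r=cv2.minAreaRect((X*1000).astype(np.float32))
  w,V=np.linalg.eigh(np.cov(X.T)); print(nm,len(a),np.round(r[0],1),np.round(r[1],1),r[2],'centroid',X.mean(0),'long ang',np.degrees(np.arctan2(V[1,1],V[0,1]))%180,np.sqrt(w*12))
```

```text
[0.55043185 0.00885081 0.10983207] 0.053204572857704774 [ 0.36212199 -0.04185224 -0.9515108 ]
side [204.9, 239.5, 14.3, 18.8] 0.74 211.359649122807 246.1184210526316
top [217.2, 163.5, 13.6, 12.3] 0.45 220.24324324324326 170.32432432432432
exp pot mid/top (np.float64(211.28035095627231), np.float64(245.17745025169316)) (np.float64(220.18178454662768), np.float64(169.88604795481663))
box 156 [432.9 240.6] [50.7 40. ] 59.72757339477539 centroid [0.43299058 0.23938065] long ang 50.7121981736416 [0.03660241 0.0493803 ]
red 130 [431.6 238.9] [46.1 30.1] 60.76308059692383 centroid [0.43180039 0.23878067] long ang 61.20142926485783 [0.03040676 0.04639665]
```

Run:
```python
from h import *
for c,fn,r0,c0 in(('top','t12',222,190),('side','s12',255,252)):
  p=cv2.cvtColor(cv2.imread(f'pics/{fn}.png'),cv2.COLOR_BGR2RGB)
  sub=cv2.resize(p[r0:r0+40,c0:c0+45],None,fx=8,fy=8,interpolation=cv2.INTER_CUBIC)
  h=cv2.cvtColor(sub,cv2.COLOR_RGB2HSV).astype(int)
  red=((h[...,0]<14)|(h[...,0]>165))&(h[...,1]>90)&(h[...,2]>140)
  allb=(h[...,2]>75)
  for nm,m in(('red',red),('all',allb)):
    k,l,st,_=cv2.connectedComponentsWithStats(m.astype(np.uint8)); 
    i=1+np.argmax(st[1:,4]); a,b=np.nonzero(l==i)
    X=onplane(c,(b+.5)/8-.5+c0,(a+.5)/8-.5+r0,.014)[:,:2]; r=cv2.minAreaRect((X*1000).astype(np.float32))
    w,V=np.linalg.eigh(np.cov(X.T)); print(c,nm,len(a)/64,np.round(r[0],1),np.round(r[1],1),round(r[2],1),'cen',X.mean(0).round(4),'ang',round(np.degrees(np.arctan2(V[1,1],V[0,1]))%180,1),np.sqrt(w*12).round(4))
```

```text
top red 135.96875 [431.6 238.8] [48.3 31.9] 60.2 cen [0.4315 0.2388] ang 60.8 [0.0309 0.0472]
top all 208.125 [430.7 236.8] [59.6 39.3] 59.4 cen [0.4307 0.2365] ang 59.1 [0.0382 0.0583]
side red 117.1875 [432.6 238.7] [50.4 36.5] 59.2 cen [0.4326 0.2389] ang 66.2 [0.0345 0.0478]
side all 226.140625 [427.9 244.9] [70.3 57.2] 60.3 cen [0.4298 0.2434] ang 68.8 [0.0482 0.0683]
```

>>> drive_tool --turn '[[0,0,0],[0,0,0],[0,0,0],[0,0,0],[0,0,0],[0,0,0],[0,0,10],[0,0,10],[0,0,10],[0,0,0],[0,0,0],[0,0,0],[0,0,0]]' --linear '[[20,-10,0],[45,-22,0],[50,-26,0],[50,-26,0],[45,-22,0],[21,-11.5,0],[0,0,0],[0,0,0],[0,0,0],[0,0,30],[0,0,35],[0,0,10],[0,0,0]]' --grip '[65,65,65,65,65,65,65,65,65,65,65,65,65]'

```text
t: 26.88
position: [0.431, 0.2392, 0.0341]
orientation: [0.866, 0.5, -0.001, -0.0]
force: [-0.3, -0.6, -0.4]
opening: 0.0554
gripper_force: 0.0
```

Run:
```python
from h import *
s=robot.sense();print(s['position'],s['orientation'],s['opening'],s['force'])
```

```text
[0.43097097 0.23922211 0.03412502] [ 8.65873345e-01  5.00262385e-01 -9.30778705e-04 -1.71592826e-04] 0.055409974639117815 [-0.25926449 -0.57681278 -0.37613479]
```

>>> drive_tool --turn '[[0,0,0],[0,0,0],[0,0,0],[0,0,0],[0,0,0],[0,0,0],[0,0,0],[0,0,0],[0,0,0],[0,0,0],[0,0,0],[0,0,0],[0,0,0],[0,0,0]]' --linear '[[0,0,12],[0,0,10],[0,0,5],[0,0,2],[0,0,0],[0,0,0],[0,0,0],[0,0,0],[0,0,0],[0,0,0],[0,0,-5],[0,0,-15],[0,0,-30],[0,0,0]]' --grip '[65,65,65,65,65,55,48,42,34,30,30,30,30,30]'

```text
t: 28.62
position: [0.4336, 0.2396, 0.0572]
orientation: [0.866, 0.5, 0.002, 0.0]
force: [0.3, -0.4, -0.7]
opening: 0.0352
gripper_force: 22.2
```

Run:
```python
from h import *
s=robot.sense();print(s['position'],s['orientation'],s['opening'],s['force'],s['gripper_force'])
q=avg('side',2);save(q,'s13');P=s['position']
for c in('side',):
  snap(c)
  for r in eyes.regions_of(c,'matchbox')[:2]:
    v,u=np.nonzero(r['region']);print(c,r['rect'],round(r['conf'],2),u.mean(),v.mean())
print('exp',pix('side',P+[0,0,.002]), 'bench',pix('side',[.432,.239,.007]))
# red mask angle in hand
sub=q[240:285,250:300];h=cv2.cvtColor(cv2.resize(sub,None,fx=8,fy=8,interpolation=cv2.INTER_CUBIC),cv2.COLOR_RGB2HSV).astype(int)
red=((h[...,0]<14)|(h[...,0]>165))&(h[...,1]>90)&(h[...,2]>140)
k,l,st,_=cv2.connectedComponentsWithStats(red.astype(np.uint8)); i=1+np.argmax(st[1:,4]); a,b=np.nonzero(l==i)
X=onplane('side',(b+.5)/8-.5+250,(a+.5)/8-.5+240,P[2]+.009)[:,:2];r=cv2.minAreaRect((X*1000).astype(np.float32));print(r,X.mean(0))
```

```text
[0.4336276  0.23961554 0.05724771] [8.66053735e-01 4.99945653e-01 2.28224092e-03 2.50663236e-04] 0.03524617198233643 [ 0.32688533 -0.36461923 -0.73244125] 22.243023812770844
side [261.3, 258.6, 23.9, 11.4] 0.46 270.9908256880734 261.6880733944954
exp (np.float64(272.21911744908266), np.float64(259.6559212203633)) bench (np.float64(272.6120759507271), np.float64(275.98689490442246))
((441.5321350097656, 249.755615234375), (25.94647216796875, 45.661766052246094), 28.437971115112305) [0.43992826 0.24926283]
```

>>> drive_tool --turn '[[0,0,-10],[0,0,-10],[0,0,-10],[0,0,-10],[0,0,0],[0,0,0],[0,0,0],[0,0,0],[0,0,0],[0,0,0],[0,0,0],[0,0,0],[0,0,0],[0,0,0],[0,0,0],[0,0,0],[0,0,0],[0,0,0],[0,0,0],[0,0,0]]' --linear '[[0,0,-10],[0,0,-10],[0,0,-10],[0,0,-10],[-15,3,0],[-35,7,0],[-50,10,0],[-50,10,0],[-50,10,0],[-50,10,0],[-50,10,0],[-50,10,0],[-50,10,0],[-50,10,0],[-35,7,0],[-19,4,15],[0,0,25],[0,0,20],[0,0,0],[0,0,0]]' --grip '[30,30,30,30,30,30,30,30,30,30,30,30,30,30,30,30,30,30,30,30]'

```text
t: 31.32
position: [0.6185, -0.2396, 0.0351]
orientation: [0.643, 0.766, -0.0, -0.001]
force: [0.3, 0.1, -0.1]
opening: 0.0356
gripper_force: 22.2
```

Run:
```python
from h import *
q=avg('side',3);p=avg('top',2)
f=lambda a,r,c:cv2.resize(a[r:r+50,c:c+50],(400,400),interpolation=cv2.INTER_CUBIC)
save(np.hstack([f(q,180,265),f(p,165,330)]),'m14');save(q,'s14')
s=robot.sense();print(s['position'],s['orientation'],s['opening'],s['force'])
for c in('side',):
  for r in eyes.regions_of(c,'matchbox')[:2]:
    v,u=np.nonzero(r['region']);print(c,r['rect'],round(r['conf'],2),u.mean(),v.mean())
P=s['position'];R=np.array([np.cos(np.radians(10)),np.sin(np.radians(10)),0]);S=np.array([-R[1],R[0],0])
print('exp corners',[np.round(pix('side',P+R*a*.018+S*b*.0275+[0,0,z]),1) for a in(-1,1) for b in(-1,1) for z in(-.005,.009)])
```

```text
[ 0.61947284 -0.24006563  0.03646489] [6.42804102e-01 7.66030131e-01 2.17985170e-04 8.23137972e-04] 0.03525567058404372 [ 0.48807028  1.1633792  -1.25675783]
side [284.1, 189.9, 9.8, 11.7] 0.63 289.6296296296296 196.0185185185185
exp corners [array([296.2, 194.8]), array([296.3, 191.4]), array([292.1, 200.2]), array([292.3, 196.7]), array([287.1, 193.5]), array([287.2, 190.1]), array([282.8, 198.8]), array([282.9, 195.4])]
```

>>> drive_tool --turn '[[0,0,0],[0,0,0],[0,0,0],[0,0,0],[0,0,0],[0,0,0],[0,0,0],[0,0,0],[0,0,0],[0,0,0],[0,0,0],[0,0,0],[0,0,0],[0,0,0],[0,0,0],[0,0,0],[0,0,0]]' --linear '[[0,0,10],[0,0,8],[0,0,4],[0,0,2],[0,0,0],[0,0,0],[0,0,0],[0,0,0],[0,0,0],[0,0,-15],[0,0,-35],[0,0,-50],[0,0,-50],[30,-20,-30],[50,-40,0],[45,-40,0],[0,0,0]]' --grip '[30,30,30,30,30,30,45,52,56,56,60,60,60,60,60,60,60]'

```text
t: 33.75
position: [0.4938, -0.1317, 0.1917]
orientation: [0.642, 0.767, -0.001, -0.003]
force: [0.7, -0.5, -0.1]
opening: 0.0516
gripper_force: 0.0
```

Run:
```python
from h import *
q,ds=snap('side');p,dt=snap('top')
s=robot.sense();print(s['position'],s['force'])
q=avg('side',4)
f=lambda r,c,n=40:cv2.resize(q[r:r+n,c:c+n],(266,290),interpolation=cv2.INTER_CUBIC)
save(np.vstack([np.hstack([f(180,270),f(218,266),f(195,323)]),np.hstack([f(230,192),f(260,180,44),cv2.resize(q[190:300,180:360],(266,290))])]),'final')
for n,e in dict(bung=[.502,.018,.016],eyepiece=[.404,-.244,.023],pot=[.6595,.208,.028],matchbox=[.6195,-.24,.013],spirit_lamp=[.533,.386,.03],reagent_bottle=[.7,-.004,.042]).items():
  for c in('side','top'):
    r=eyes.regions_of(c,n)[:1]
    for x in r: v,u=np.nonzero(x['region']);print(n,c,round(x['conf'],2),x['rect'],'cen',round(u.mean(),1),round(v.mean(),1),'exp',np.round(pix(c,e),1))
```

```text
[ 0.50013396 -0.13510745  0.19292933] [ 0.4144897  -0.4515659   0.34154574]
eyepiece side 0.6 [340.0, 205.4, 8.9, 13.6] cen 344.5 211.3 exp [343.9 210.4]
pot side 0.74 [206.6, 239.2, 12.6, 16.4] cen 211.6 245.4 exp [211.3 245.2]
pot top 0.33 [264.3, 211.4, 24.1, 19.9] cen 276.9 220.2 exp [221.2 171.3]
matchbox side 0.49 [284.9, 198.2, 9.8, 10.4] cen 290.1 201.9 exp [289.4 201.3]
spirit_lamp side 0.78 [200.5, 275.6, 25.6, 26.1] cen 212.2 288.6 exp [211.6 284.9]
spirit_lamp top 0.57 [158.6, 200.3, 19.1, 15.3] cen 166.9 207.7 exp [165.3 207.7]
reagent_bottle top 0.64 [158.2, 200.7, 20.7, 17.6] cen 166.7 207.5 exp [285.3 159.9]
```

View pics/final.png

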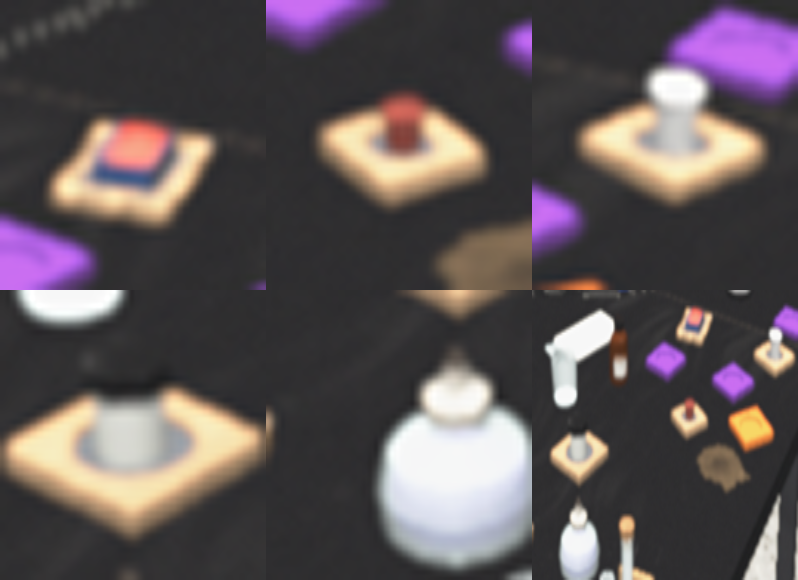

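The picture shows all four pieces upright in their wells, with the lamp at about (212,288) and the bottle at about (239,214) still standing where they were. I hand in.

```bash
python3 -c "
from workcell import robot
print(robot.hand_in())"
```

```text
the job is handed in; nothing more can be done
None
```

I took the tower apart and put the bung, eyepiece, pot and matchbox upright in their wooden wells, with the lamp and bottle undisturbed, and handed the job in at about 34 s of robot time; no verdict came back.

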